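Take the squeeze lid off the pumpkin pot on the potion table

TASK

Open the pumpkin pot that has the red lid: pinch the two white buttons on opposite sides of the red lid together to free its catches, lift the lid straight off and, without dropping it, stand it upright on its feet in the middle of the round cork mat. Keep the red lid's pot standing on the table about where it is, and leave the teal-lidded pumpkin pot closed and undisturbed.

Things in the scene. Friction and masses are not known exactly. Their poses are not given: they have to be found in the camera images.
- red_lid: Red lid, 95 g, 64 x 42 x 49 mm (x, y, z; y 58 over its two white buttons). Origin: midway between the buttons, half-way up them, 35 mm above its feet (50 x 26 mm). z up; buttons at +y and -y, flat, 24 mm wide, 22 high; each goes in 6 mm at 4 N (faces then 46 mm apart) and springs back. Both 3 mm or more in: catches free; else the pot comes up too. Squeezed, the buttons are also the carrying grip.
- red_pot: Pot under the red lid: orange ribbed pumpkin, 0.75 to 0.95 kg, loose, slides if pushed firmly. 112 mm across, round shoulder up to 40 mm, then a white neck 62 x 42 mm (x, y) up to 60 mm; the lid's roof plate rests on it, the lid's feet hang 15 mm inside it, the lid's origin is 80 mm above the table. Origin: centre of the pot's underside; z up, x and y as the lid's.
- mat_top (a point): Centre of the top face of the round cork mat, 130 mm in diameter and 4 mm thick, fixed flat on the table and empty.
- teal_lid: Teal lid of the same make on another, otherwise identical pumpkin pot: a bystander to leave alone. Origin midway between its two white buttons, half-way up them, 80 mm above the table; z up, y from button to button.
Things that resemble listed ones, but are neither listed nor needed, are in the scene too. Of the things shaped like the red_lid, the red one is meant.

How it is judged:
By the outcome, as a careful person would: the job done as asked, in the order asked, and still so for the second after the job is handed in, with the robot touching nothing.
It also fails if it takes over 43 s, if anything falls off the work surface, if the arm or the gripper's body presses on something with over 40 N, if the wrist force passes 120 N, or if a joint passes its speed limit or range.

ROBOT

A 6-joint arm with a two-finger parallel gripper is mounted at the origin on the work surface. World frame = base frame: x ahead of the robot, y to its left, z up, the work surface at z = 0. Lengths are in m, angles in rad, forces in N, time in s.
With the tool pointing down it reaches from about 0.35 to 1 m from the base axis. Payload 7.1 kg.
Tool frame: the origin (TCP) lies on the mounting face of the last link; the fingertips stand 173 mm ahead of it and the grasp point (between the pads) lies 155 mm ahead of it; z points along the fingers, y is the line along which they close (so a half turn about z gives the same grasp; the last joint's range is limited). The gripper opens to 85 mm and grips with 20 to 120 N. Pads are 22 mm wide; open, the fingers measure 114 mm over their backs; the gripper's body (76 mm by 85 mm) begins 54 mm behind the grasp point. The pads swing forward as they close: fully open they stand 13 mm farther back than shut.
Start: joints at [-0.019, 0.423, 1.63, -0, 1.089, -0.019], TCP at [0.625, 0, 0.405] pointing down, gripper open.
Joint ranges: [-3, 3], [-0.9, 2.11], [0.09, 2.58], [-1.31, 4.45], [0.11, 2.69], [-2.54, 2.54]. Speed limits (rad/s): [2.39, 2.39, 3.01, 3.14, 3.14, 3.14].

INTERFACE

Orientations are given as a rotation vector (axis times angle).
In Python, from cell import arm gives the robot as it stands. The module is installed in compiled form; this text tells all that it offers.
- The arm moves only by the tool arm_command, never from a script. Its argument "deltas" is a list of rows, each a list of 3 entries, a list of its own where there are three numbers: the shift along the tool's x, y, z in cm, then the turn, a rotation vector about the tool's x, y, z in degrees, then the opening, from -1 (shut) to 1 (fully open), so that 0 is half open. In form: [[[x, y, z], [ax, ay, az], claw], ...]. A call has 1 to 5 rows; each row shifts and turns the commanded pose from where the row before left it, along the tool's axes as they then stand; what a row does not reach is not made up. A row lasts 1/12 s, in which the tool goes at most 41.7 mm and 7.16 degrees, less where a joint would pass 70% of its speed; a pose out of reach is approached as far as the arm can. A call with a gripper value outside its range is refused whole. The fingers move at their own pace and stop on an object; "grip_force" is the grip in N (left out, the last holds). Time passes only in rows, so rows that do not move let the fingers close. It gives the time, the measured TCP pose, the force, the opening and the grip force at its end, in the units of the state.
- arm.state(): the state, without advancing time (a new reading comes with each control period).
- arm.camera(name): name is "scene" or "side" or "wrist"; returns (picture, depth): 384x512x3 uint8, blue, green, red; 384x512 float32, m along the optical axis (not along the pixel's ray), 0 where there is no reading.
- arm.camera_params(name): a dict with "fx", "fy", "cx", "cy" (pixels), "R" (3x3) and "t" (3): a world point X has camera coordinates R X + t. Camera axes: x right, y down, z forward; pixel columns grow to the right and rows downward; lengths in m; the calibration is good to about 2 mm. A picture is of the moment at which its call begins: read the wrist's pose just before it. camera_params takes no time and is no camera call; for the wrist camera it gives the pose at the moment of the call.
- arm.close_job(): hands the job in; it is judged then, once.
The state is a dict: "time": time; "q": joint angles; "joint_velocities": joint speeds; "joint_efforts": joint torques, N m; "position": TCP position; "orientation": TCP orientation; "contact_force": force on the tool from outside, world axes, zero at the start; "wrist_torque": the same for the moment, N m; "grip_width": finger opening in m; "grip_force": force on a finger pad.
Only numpy, scipy, OpenCV 4.12 (cv2) and the standard library are available. Lean on these libraries where they do the work, as an engineer would, in place of code of your own. Each camera call takes 0.05 s, during which the arm holds its last target. There are 200 camera calls.

## Working session

There is one attempt and no reset: what is moved stays moved. The work goes in short steps, Python scripts to look and compute and a tool call to move; the robot and the scene stay as the last step left them, time stands still between calls to the robot, and variables do not carry over. Pictures are saved under pics/ and viewed, at most 10 in all, crops included, and the job is handed in when it is done.

Besides the shell and the picture viewer there is one more tool, called after "Call:" in YAML: its name, and indented under it one key for each argument. arm_command: Moves the arm, as the interface text tells. Its arguments: {"type":"object","properties":{"deltas":{"type":"array"},"grip_force":{"type":"number"}},"required":["deltas"]}

```bash
mkdir -p pics; cat > h.py <<'E'
import numpy as np, cv2
from cell import arm
def grab(n):
    p=arm.camera_params(n); im,d=arm.camera(n); return im,d,p
def ray(p,u,v,z):
    d=p["R"].T@np.array([(u-p["cx"])/p["fx"],(v-p["cy"])/p["fy"],1]); c=-p["R"].T@np.array(p["t"])
    return c+d*(z-c[2])/d[2]
def cloud(d,p):
    v,u=np.indices(d.shape); X=np.stack([(u-p["cx"])/p["fx"]*d,(v-p["cy"])/p["fy"]*d,d],-1)
    return (X-np.array(p["t"]))@np.array(p["R"])
E
python3 - <<'E'
from h import *
ims=[]
for n in("scene","side","wrist"):
    im,d,p=grab(n); ims.append(im); np.savez(n+".npz",im=im,d=d,**p); print(n,-np.array(p["R"]).T@p["t"],(d>0).mean())
cv2.imwrite("pics/a.png",ims[0]);cv2.imwrite("pics/b.png",ims[1])
cv2.imwrite("pics/c.png",ims[2])
s=arm.state();print(s)
E
```

```text
scene [1.17952407 0.56498293 0.68955273] 0.9963022867838541
side [0.20066284 0.55177405 0.77393253] 0.995880126953125
wrist [0.62452081 0.06975674 0.37315519] 0.9960276285807291
{'time': 0.15, 'q': array([-1.90232928e-02,  4.23717611e-01,  1.63051196e+00, -2.06991043e-05,
        1.08861017e+00, -1.89836275e-02]), 'joint_velocities': array([-3.49697951e-04,  2.50948020e-06, -1.57964309e-03,  7.48251911e-04,
       -2.07717747e-03, -4.75404719e-04]), 'joint_efforts': array([-4.44887983e-04, -5.57771087e+01, -2.82016718e+01, -7.78417484e-05,
        4.77195630e-03,  2.40273175e-05]), 'position': array([6.24782792e-01, 1.29531346e-05, 4.04092444e-01]), 'orientation': array([-2.22084834e+00, -2.22078159e+00,  1.37895450e-03]), 'contact_force': array([0.15441911, 0.20100517, 0.32998016]), 'wrist_torque': array([ 0.00914758,  0.0011378 , -0.00162584]), 'grip_force': 0.0, 'grip_width': 0.08577823325297801}
```

View pics/a.png

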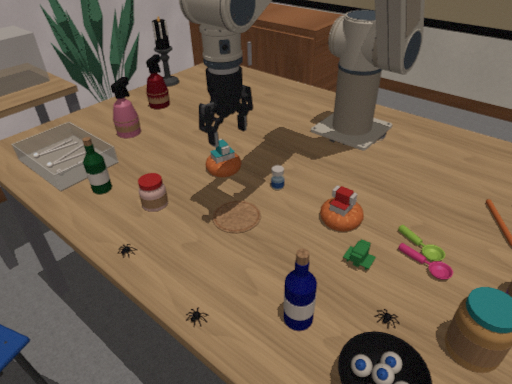

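View pics/b.png

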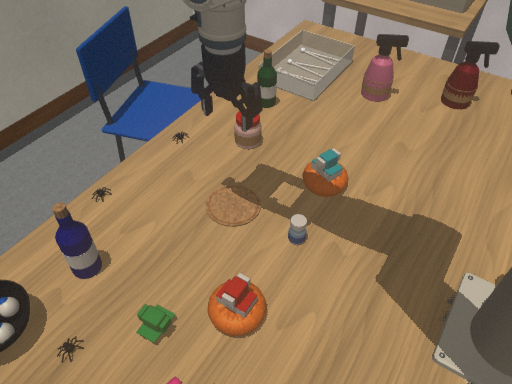

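Scene view: the red-lidded pumpkin is at (343,205), the teal one at (223,158), the cork mat at (237,216). Side view: the same three are at (238,300), (327,172) and (233,205). Things that could be taken for the red lid: red jar cap (151,182), red spray bottle (157,90), teal lid (223,150) and the green piece (360,255). I choose the red lid on the pumpkin at scene (343,200).

```bash
python3 - <<'E'
from h import *
crops=[]
for n,red,mat,box in(("scene",(343,200),(237,216),(300,160,390,250)),("side",(238,300),(233,205),(190,255,290,345))):
    f=np.load(n+".npz"); im,d=f["im"],f["d"]; p={k:f[k] for k in("R","t","fx","fy","cx","cy")}
    P=cloud(d,p); hsv=cv2.cvtColor(im,cv2.COLOR_BGR2HSV); h,s,v=cv2.split(hsv)
    x0,y0,x1,y1=box; B=np.zeros(h.shape,bool); B[y0:y1,x0:x1]=1
    m=B&((h<5)|(h>172))&(s>150)
    Q=P[m]; print(n,"red n",m.sum(),"z pct",np.percentile(Q[:,2],[5,50,95,100]).round(3))
    for lo,hi in((.06,.075),(.075,.085),(.085,.11)):
        q=Q[(Q[:,2]>lo)&(Q[:,2]<hi)]
        if len(q)>8:
            r=cv2.minAreaRect((q[:,:2]*1000).astype(np.float32)); print(lo,len(q),r)
    o=B&(h>=5)&(h<16)&(s>190)&(P[:,:,2]<.045)&(P[:,:,2]>.008); q=P[o]
    # circle fit of pumpkin widest pts
    w=B&(s<60)&(v>110)&(P[:,:,2]>.055); q=P[w]; print("white",len(q))
    k,lab,st,c=cv2.connectedComponentsWithStats(w.astype(np.uint8))
    for i in range(1,k):
        if st[i,4]>10: print(c[i].round(1),st[i,4],P[lab==i].mean(0).round(4))
    # mat: height 4mm around point
    x,y=mat; c0=P[y-2:y+3,x-2:x+3].reshape(-1,3).mean(0); print("mat pt",c0)
    M=(np.hypot(P[:,:,0]-c0[0],P[:,:,1]-c0[1])<.1)&(P[:,:,2]<.02)
    print(hsv[y,x],hsv[y+30,x])
    crops.append(cv2.resize(im[y0:y1,x0:x1],(400,400),interpolation=cv2.INTER_CUBIC))
cv2.imwrite("pics/d.png",np.hstack(crops))
E
```

```text
scene red n 306 z pct [0.061 0.078 0.093 0.095]
0.06 132 ((474.3828125, 223.8279571533203), (22.167409896850586, 39.578800201416016), 5.372288703918457)
0.075 42 ((466.6600646972656, 224.22772216796875), (4.475407600402832, 35.21488571166992), 0.5388247966766357)
0.085 124 ((456.02935791015625, 223.2547149658203), (29.317028045654297, 36.33165740966797), 2.8745460510253906)
white 64
[335.3 188.5] 19 [0.4559 0.1983 0.089 ]
[353.7 196.7] 36 [0.4534 0.2492 0.086 ]
mat pt [0.6193752  0.00519543 0.0032864 ]
[ 14 120 140] [ 17 106 144]
side red n 555 z pct [0.062 0.09  0.094 0.774]
0.06 257 ((451.81207275390625, 223.20184326171875), (63.16349411010742, 41.04420471191406), 0.7647159695625305)
0.085 294 ((452.542724609375, 223.86502075195312), (36.16937255859375, 29.986379623413086), 89.3744888305664)
white 187
[243.8 277.3] 56 [0.4512 0.1986 0.0896]
[227.6 299.8] 122 [0.4471 0.2541 0.0952]
mat pt [0.61507664 0.00478488 0.00358083]
[ 15 127 156] [ 17 118 183]
```

View pics/d.png

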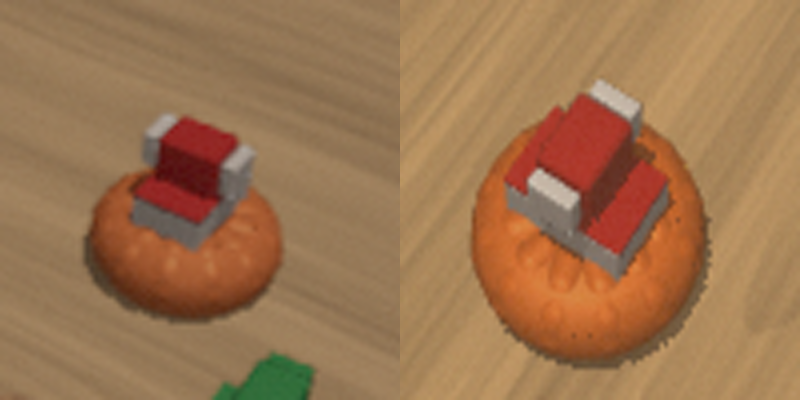

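View pics/c.png

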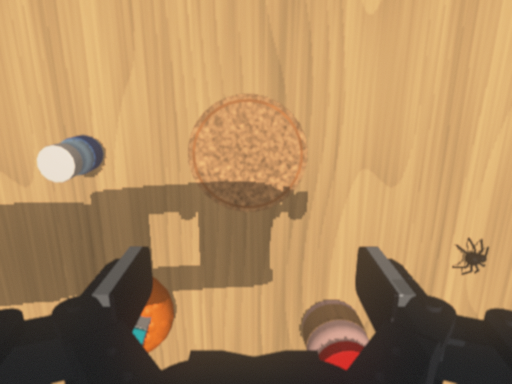

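```bash
python3 - <<'E'
from h import *
from scipy.optimize import least_squares
f=np.load("wrist.npz"); im,d=f["im"],f["d"]; p={k:f[k] for k in("R","t","fx","fy","cx","cy")}
P=cloud(d,p)
for (u,v,z,nm) in((190,152,.004,"matL"),(305,152,.004,"matR"),(247,95,.004,"matT"),(247,209,.004,"matB"),(57,163,.06,"salt")): print(nm,ray(p,u,v,z).round(4),P[v,u].round(4))
h=im.shape
for n,c in(("scene",(223,150)),("side",(327,162))):
    g=np.load(n+".npz"); q={k:g[k] for k in("R","t","fx","fy","cx","cy")};Q=cloud(g["d"],q)
    hs=cv2.cvtColor(g["im"],cv2.COLOR_BGR2HSV); m=(hs[:,:,0]>80)&(hs[:,:,0]<100)&(hs[:,:,1]>120)
    B=np.zeros(m.shape,bool);B[c[1]-30:c[1]+30,c[0]-30:c[0]+30]=1
    r=Q[m&B&(Q[:,:,2]>.05)&(Q[:,:,2]<.1)];print(n,"teal",len(r),r.mean(0),cv2.minAreaRect((r[:,:2]*1000).astype(np.float32)))
    # mat by rim: depth height 2.5..6mm edges unreliable -> hue/texture blob
    m=cv2.inRange(hs,(0,0,0),(255,255,255))
# everything taller than 60mm within workspace between pot and mat (side view)
    t=(Q[:,:,2]>.1)&(Q[:,:,0]>.3)&(Q[:,:,0]<.75)&(abs(Q[:,:,1])<.35)&(Q[:,:,2]<.25)
    if t.sum(): print(n,"tall",t.sum(),Q[t].min(0).round(2),Q[t].max(0).round(2))
E
```

```text
matL [0.5554 0.0027 0.004 ] [0.5554 0.0027 0.0039]
matR [0.6795 0.0027 0.004 ] [0.6797 0.0026 0.0031]
matT [0.6173 0.0621 0.004 ] [0.6173 0.0621 0.0052]
matB [ 0.6166 -0.0625  0.004 ] [ 0.6166 -0.0624  0.0043]
salt [0.4423 0.0025 0.06  ] [0.4452 0.0036 0.0649]
scene teal 123 [ 0.4833473  -0.18408773  0.07504331] ((474.7590637207031, -184.64495849609375), (37.52594757080078, 60.73228454589844), 71.50615692138672)
scene tall 40 [ 0.58 -0.01  0.12] [0.75 0.32 0.25]
side teal 200 [ 0.46382178 -0.17911768  0.07808379] ((472.5570983886719, -183.2686309814453), (39.67626953125, 63.08692169189453), 70.70262145996094)
side tall 248 [ 0.57 -0.01  0.1 ] [0.75 0.33 0.25]
```

Call:
arm_command:
  deltas:
    - [[2.24,-1.73,0],[0,0,0],1]
    - [[2.24,-1.73,0],[0,0,0],1]
    - [[2.24,-1.73,0],[0,0,0],1]
    - [[2.24,-1.73,0],[0,0,0],1]
    - [[2.24,-1.73,0],[0,0,0],1]

```text
time: 0.57
position: [0.5375, 0.1128, 0.4044]
orientation: [-2.222, -2.221, 0.001]
contact_force: [0.1, 0.2, -0.8]
grip_width: 0.0855
grip_force: 0.0
```

Call:
arm_command:
  deltas:
    - [[2.24,-1.73,0],[0,0,0],1]
    - [[2.24,-1.73,0],[0,0,0],1]
    - [[2.24,-1.73,0],[0,0,0],1]
    - [[2.24,-1.73,0],[0,0,0],1]
    - [[2.24,-1.73,0],[0,0,0],1]

```text
time: 0.98
position: [0.4509, 0.2249, 0.4046]
orientation: [-2.222, -2.221, 0.0]
contact_force: [1.0, 1.1, 0.0]
grip_width: 0.0855
grip_force: 0.0
```

Call:
arm_command:
  deltas:
    - [[0,0,0],[0,0,-6],1]
    - [[0,0,0],[0,0,-6],1]
    - [[0,0,0],[0,0,-6],1]
    - [[0,0,0],[0,0,-6],1]
    - [[0,0,0],[0,0,-6],1]

```text
time: 1.4
position: [0.4518, 0.2241, 0.4046]
orientation: [-1.563, -2.725, 0.001]
contact_force: [0.1, -0.3, 0.2]
grip_width: 0.0853
grip_force: 0.0
```

Call:
arm_command:
  deltas:
    - [[0,0,0],[0,0,-6],1]
    - [[0,0,0],[0,0,-6],1]
    - [[0,0,0],[0,0,-6],1]
    - [[0,0,0],[0,0,-6],1]
    - [[0,0,0],[0,0,-6],1]

```text
time: 1.82
position: [0.4519, 0.224, 0.4045]
orientation: [-0.805, -3.036, 0.0]
contact_force: [0.3, -0.1, 0.0]
grip_width: 0.0853
grip_force: 0.0
```

Call:
arm_command:
  deltas:
    - [[0,0,0],[0,0,-6],1]
    - [[0,0,0],[0,0,-6],1]
    - [[0,0,0],[0,0,-6],1]
    - [[0,0,0],[0,0,-6],1]
    - [[0,0,0],[0,0,-6],1]

```text
time: 2.23
position: [0.4519, 0.224, 0.4045]
orientation: [0.008, -3.141, 0.0]
contact_force: [-0.0, -0.3, 0.3]
grip_width: 0.0854
grip_force: 0.0
```

Call:
arm_command:
  deltas:
    - [[0,0,0],[0,0,0],1]
    - [[0,0,0],[0,0,0],1]

```text
time: 2.4
position: [0.4519, 0.224, 0.4046]
orientation: [-0.005, -3.141, 0.0]
contact_force: [-0.3, -0.1, 0.0]
grip_width: 0.086
grip_force: 0.0
```

```bash
cat > w.py <<'E'
from h import *
from scipy.spatial.transform import Rotation as Ro
import sys
s=arm.state(); im,d,p=grab("wrist"); cv2.imwrite("pics/%s.png"%sys.argv[1],im)
R=Ro.from_rotvec(s["orientation"]).as_matrix(); print(s["time"],s["position"].round(4),"\n",R.round(4))
P=cloud(d,p); h,sa,v=cv2.split(cv2.cvtColor(im,cv2.COLOR_BGR2HSV))
near=np.hypot(P[:,:,0]-.452,P[:,:,1]-.224)<.06
m=near&((h<5)|(h>172))&(sa>150)
for lo,hi in((.058,.075),(.086,.11)):
    q=P[m&(P[:,:,2]>lo)&(P[:,:,2]<hi)]; 
    if len(q): print("red",len(q),q[:,2].mean(),cv2.minAreaRect((q[:,:2]*1000).astype(np.float32)))
w=(near&(sa<70)&(v>110)&(P[:,:,2]>.083)&(P[:,:,2]<.11)).astype(np.uint8)
k,lab,st,c=cv2.connectedComponentsWithStats(w)
for i in range(1,k):
    if st[i,4]>10: print("white",c[i].round(1),st[i,4],P[lab==i].mean(0).round(4),cv2.minAreaRect((P[lab==i][:,:2]*1000).astype(np.float32)))
E
python3 w.py e
```

```text
2.4 [0.4519 0.224  0.4046] 
 [[-1.0e+00  3.1e-03 -3.0e-04]
 [ 3.1e-03  1.0e+00 -1.0e-04]
 [ 3.0e-04 -1.0e-04 -1.0e+00]]
red 1271 0.06414983692696895 ((451.1014709472656, 220.0162353515625), (62.77996063232422, 39.84492492675781), 0.695847749710083)
red 1491 0.09335445333143284 ((451.19287109375, 220.244384765625), (30.306175231933594, 36.51646423339844), 0.44077757000923157)
white [222.9 174.4] 275 [0.4504 0.1962 0.0904] ((451.02813720703125, 195.93063354492188), (22.733261108398438, 8.406803131103516), 1.5137702226638794)
white [279.6 174.2] 287 [0.4503 0.2441 0.0905] ((450.6944885253906, 244.16256713867188), (23.791568756103516, 8.609844207763672), 2.768059015274048)
```

View pics/e.png

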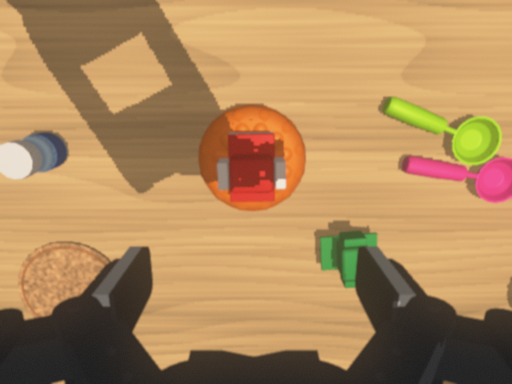

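The wrist view shows the red lid at (251,165) on its pumpkin, with buttons left and right at (223,174) and (280,174). That matches the closing direction. The mat is at (65,280). I'll descend partway and check again.

Call:
arm_command:
  deltas:
    - [[0.02,-0.05,2],[0,0,0],1]
    - [[0.02,-0.05,2],[0,0,0],1]
    - [[0.02,-0.05,2],[0,0,0],1]
    - [[0.02,-0.05,2],[0,0,0],1]
    - [[0,0,0],[0,0,-0.5],1]

```text
time: 2.87
position: [0.4499, 0.2214, 0.3216]
orientation: [0.01, -3.136, 0.004]
contact_force: [0.1, -0.2, -0.5]
grip_width: 0.0856
grip_force: 0.0
```

Call:
arm_command:
  deltas:
    - [[0,0,0.5],[0,0,0],1]
    - [[0,0,0],[0,0,0],1]
    - [[0,0,0],[0,0,0],1]

```text
time: 3.12
position: [0.4516, 0.2222, 0.3206]
orientation: [-0.013, 3.14, 0.001]
contact_force: [-0.6, -0.3, 0.3]
grip_width: 0.0851
grip_force: 0.0
```

```bash
python3 w.py f
```

```text
3.1167 [0.4516 0.2222 0.3206] 
 [[-1.0e+00 -8.0e-03  1.2e-03]
 [-8.0e-03  1.0e+00  6.0e-04]
 [-1.2e-03  6.0e-04 -1.0e+00]]
red 2120 0.06433159670892462 ((451.1661682128906, 220.21170043945312), (63.15757369995117, 40.70526885986328), 1.1473819017410278)
red 2820 0.09327674974531532 ((450.668701171875, 220.26718139648438), (29.51331329345703, 36.667964935302734), 0.2268523871898651)
white [213.7 206.6] 562 [0.4501 0.1962 0.0903] ((451.2840270996094, 195.93218994140625), (23.76580047607422, 8.727770805358887), 0.956186056137085)
white [292.  206.4] 554 [0.4497 0.244  0.0901] ((450.6820068359375, 244.2114715576172), (23.927650451660156, 8.494468688964844), 2.2983238697052)
```

View pics/f.png

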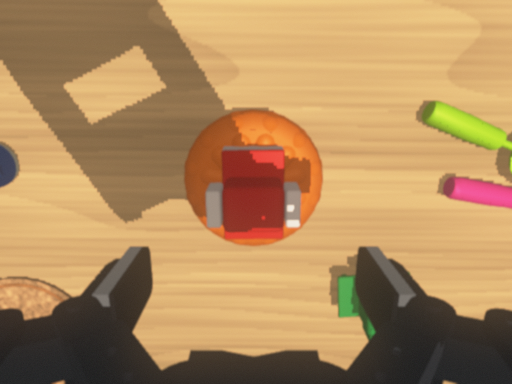

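The lid is centred between the fingers: buttons at (214,207) and (292,206) give mid column 253, against finger mid 254. I'll go down to grasp height.

Call:
arm_command:
  deltas:
    - [[0,-0.1,2],[0,0,0],1]
    - [[0,0,2],[0,0,0],1]
    - [[0,0,2],[0,0,0],1]
    - [[0,0,1.5],[0,0,0],1]
    - [[0,0,1.2],[0,0,0],1]

```text
time: 3.58
position: [0.4514, 0.2211, 0.2325]
orientation: [-0.013, 3.141, 0.001]
contact_force: [1.7, -0.7, -0.0]
grip_width: 0.0856
grip_force: 0.0
```

Call:
arm_command:
  deltas:
    - [[0,0,0],[0,0,0],1]
    - [[0,0,0],[0,0,0],1]

```text
time: 3.75
position: [0.4514, 0.2212, 0.2331]
orientation: [-0.013, 3.141, 0.0]
contact_force: [-0.5, 0.0, -0.2]
grip_width: 0.0849
grip_force: 0.0
```

Call:
arm_command:
  deltas:
    - [[0,0,0],[0,0,0],0.3]
    - [[0,0,0],[0,0,0],0.1]
    - [[0,0,0],[0,0,0],-0.1]
    - [[0,0,0],[0,0,0],-0.2]
    - [[0,0,0],[0,0,0],-0.2]
  grip_force: 30

```text
time: 4.17
position: [0.4517, 0.2215, 0.2342]
orientation: [-0.014, 3.139, 0.002]
contact_force: [-1.6, 0.9, 11.1]
grip_width: 0.0449
grip_force: 30.6
```

Call:
arm_command:
  deltas:
    - [[0,0,0],[0,0,0],-0.3]
    - [[0,0,0],[0,0,0],-0.3]
    - [[0,0,0],[0,0,0],-0.3]
    - [[0,0,0],[0,0,0],-0.3]

```text
time: 4.5
position: [0.4517, 0.2215, 0.2342]
orientation: [-0.014, 3.139, 0.002]
contact_force: [-2.3, 1.4, 10.4]
grip_width: 0.0451
grip_force: 30.6
```

Both buttons are fully in (45 mm). I'll lift gently.

Call:
arm_command:
  deltas:
    - [[0,0,-0.3],[0,0,0],-0.3]
    - [[0,0,-0.5],[0,0,0],-0.3]
    - [[0,0,-0.5],[0,0,0],-0.3]
    - [[0,0,-0.5],[0,0,0],-0.3]
    - [[0,0,-0.5],[0,0,0],-0.3]

```text
time: 4.92
position: [0.4511, 0.2209, 0.2563]
orientation: [0.014, -3.141, 0.0]
contact_force: [-0.2, -0.8, -0.8]
grip_width: 0.0452
grip_force: 31.3
```

Call:
arm_command:
  deltas:
    - [[0,0,0],[0,0,0],-0.3]
    - [[0,0,0],[0,0,0],-0.3]

```text
time: 5.08
position: [0.4513, 0.221, 0.2561]
orientation: [-0.014, 3.141, 0.0]
contact_force: [0.3, -0.4, -0.8]
grip_width: 0.0451
grip_force: 31.3
```

```bash
python3 - <<'E'
from h import *
im,d,p=grab("side"); cv2.imwrite("pics/g.png",cv2.resize(im[180:384,130:330],(600,600)))
E
```

```text
(no output)
```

View pics/g.png

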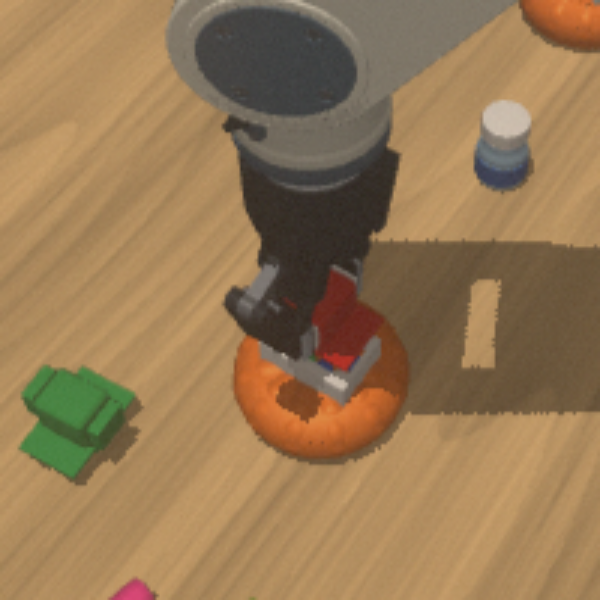

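Side view: the red lid is lifted with the gripper at (330,320), and the pot is still on the table at (320,380). The force of -0.8 N matches the lid alone. I'll lift it clear and carry it to the mat.

Call:
arm_command:
  deltas:
    - [[0,0,-1],[0,0,0],-0.3]
    - [[0,0,-2],[0,0,0],-0.3]
    - [[0,0,-2],[0,0,0],-0.3]
    - [[0,0,-2],[0,0,0],-0.3]
    - [[0,0,-1],[0,0,0],-0.3]

```text
time: 5.55
position: [0.4516, 0.2212, 0.3381]
orientation: [-0.014, 3.139, 0.002]
contact_force: [0.4, 1.1, -1.8]
grip_width: 0.0446
grip_force: 31.3
```

Call:
arm_command:
  deltas:
    - [[-0.8,-1.1,0],[0,0,0],-0.3]
    - [[-1.5,-2,0],[0,0,0],-0.3]
    - [[-1.5,-2,0],[0,0,0],-0.3]
    - [[-1.5,-2,0],[0,0,0],-0.3]
    - [[-1.5,-2,0],[0,0,0],-0.3]

```text
time: 5.97
position: [0.5203, 0.1297, 0.3357]
orientation: [0.014, -3.141, 0.0]
contact_force: [0.6, 0.2, -0.2]
grip_width: 0.0448
grip_force: 31.3
```

Call:
arm_command:
  deltas:
    - [[-1.5,-2,0],[0,0,0],-0.3]
    - [[-1.5,-2,0],[0,0,0],-0.3]
    - [[-1.5,-2,0],[0,0,0],-0.3]
    - [[-1.5,-2,0],[0,0,0],-0.3]
    - [[-1.5,-2,0],[0,0,0],-0.3]

```text
time: 6.38
position: [0.5963, 0.0301, 0.3355]
orientation: [0.014, -3.141, 0.0]
contact_force: [0.4, -0.2, -1.2]
grip_width: 0.0449
grip_force: 31.3
```

Call:
arm_command:
  deltas:
    - [[-1.5,-2,0],[0,0,0],-0.3]
    - [[-0.8,-1,0],[0,0,0],-0.3]
    - [[0,0,0],[0,0,0],-0.3]
    - [[0,0,0],[0,0,0],-0.3]

```text
time: 6.72
position: [0.6188, 0.0013, 0.3353]
orientation: [0.012, -3.14, -0.001]
contact_force: [-0.5, 0.9, -0.6]
grip_width: 0.0444
grip_force: 31.3
```

```bash
python3 - <<'E'
from h import *
s=arm.state(); print(s["time"],s["position"],s["orientation"],s["grip_width"])
im,d,p=grab("wrist"); cv2.imwrite("pics/i.png",im)
E
```

```text
6.7167 [0.61882827 0.00130689 0.3352627 ] [ 1.18042653e-02 -3.14032496e+00 -5.13847355e-04] 0.04440637356685639
```

View pics/i.png

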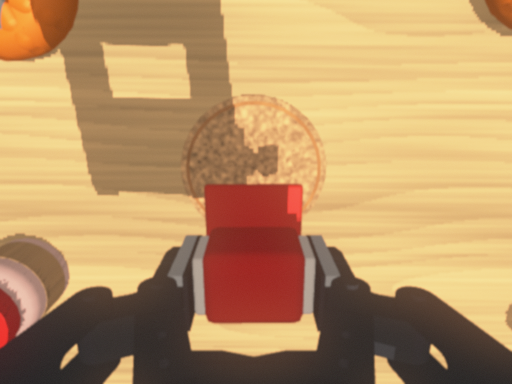

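Wrist view: the lid is held upright, its middle at column 253. The mat spans columns 182 to 325 (mid 253.5), so it is aligned. Lowering.

Call:
arm_command:
  deltas:
    - [[0.13,-0.1,1.5],[0,0,0],-0.3]
    - [[0,0,2.5],[0,0,0],-0.3]
    - [[0,0,2.5],[0,0,0],-0.3]
    - [[0,0,2.5],[0,0,0],-0.3]
    - [[0,0,2],[0,0,0],-0.3]

```text
time: 7.18
position: [0.6165, 0.0019, 0.2242]
orientation: [0.016, -3.14, -0.0]
contact_force: [0.2, -0.3, -0.9]
grip_width: 0.045
grip_force: 31.3
```

Call:
arm_command:
  deltas:
    - [[0,0,1.5],[0,0,0],-0.3]
    - [[0,0,0.7],[0,0,0],-0.3]
    - [[0,0,0.3],[0,0,0],-0.3]
    - [[0,0,0.2],[0,0,0],-0.3]
    - [[0,0,0],[0,0,0],-0.3]

```text
time: 7.6
position: [0.618, 0.0009, 0.1993]
orientation: [-0.014, 3.141, 0.0]
contact_force: [-0.6, -0.6, -0.4]
grip_width: 0.045
grip_force: 31.3
```

Call:
arm_command:
  deltas:
    - [[0,0,0.1],[0,0,0],-0.3]
    - [[0,0,0],[0,0,0],-0.3]

```text
time: 7.77
position: [0.6181, 0.0005, 0.1986]
orientation: [-0.014, 3.14, 0.0]
contact_force: [-0.3, 0.1, -1.6]
grip_width: 0.0447
grip_force: 31.3
```

Call:
arm_command:
  deltas:
    - [[0,0,0.15],[0,0,0],-0.3]
    - [[0,0,0.1],[0,0,0],-0.3]
    - [[0,0,0.1],[0,0,0],-0.3]
    - [[0,0,0],[0,0,0],-0.3]

```text
time: 8.1
position: [0.6177, 0.0004, 0.1941]
orientation: [0.013, -3.141, -0.0]
contact_force: [0.9, 0.1, -1.2]
grip_width: 0.0448
grip_force: 31.3
```

Call:
arm_command:
  deltas:
    - [[0,0,0.1],[0,0,0],-0.3]
    - [[0,0,0],[0,0,0],-0.3]
    - [[0,0,0],[0,0,0],-0.3]

```text
time: 8.35
position: [0.6178, 0.0004, 0.1934]
orientation: [-0.014, 3.141, -0.0]
contact_force: [0.2, -0.2, 1.3]
grip_width: 0.0448
grip_force: 31.5
```

Call:
arm_command:
  deltas:
    - [[0,0,0.1],[0,0,0],-0.3]
    - [[0,0,0],[0,0,0],-0.3]
    - [[0,0,0],[0,0,0],-0.3]

```text
time: 8.6
position: [0.6179, 0.0004, 0.1932]
orientation: [-0.014, 3.141, -0.0]
contact_force: [-3.5, -0.5, 9.9]
grip_width: 0.0451
grip_force: 32.2
```

Contact came at the expected height. I'll open gently, following the pads' backward swing down a little.

Call:
arm_command:
  deltas:
    - [[0,0,0],[0,0,0],0.1]
    - [[0,0,0.04],[0,0,0],0.17]
    - [[0,0,0.04],[0,0,0],0.24]
    - [[0,0,0.04],[0,0,0],0.31]
    - [[0,0,0.03],[0,0,0],0.38]
  grip_force: 20

```text
time: 9.02
position: [0.6178, 0.0005, 0.1904]
orientation: [0.014, -3.141, 0.0]
contact_force: [-0.5, -0.2, 0.3]
grip_width: 0.0588
grip_force: 0.0
```

Call:
arm_command:
  deltas:
    - [[0,0,0],[0,0,0],0.45]
    - [[0,0,0],[0,0,0],0.6]
    - [[0,0,0],[0,0,0],0.8]
    - [[0,0,0],[0,0,0],1]
    - [[0,0,0],[0,0,0],1]

```text
time: 9.43
position: [0.6178, 0.0005, 0.1907]
orientation: [-0.014, 3.142, 0.0]
contact_force: [1.0, 0.4, 0.8]
grip_width: 0.0852
grip_force: 0.0
```

Call:
arm_command:
  deltas:
    - [[0,0,-0.5],[0,0,0],1]
    - [[0,0,-1],[0,0,0],1]
    - [[0,0,-2],[0,0,0],1]
    - [[0,0,-3],[0,0,0],1]
    - [[0,0,-3],[0,0,0],1]

```text
time: 9.85
position: [0.6175, 0.0005, 0.2869]
orientation: [0.014, -3.14, -0.0]
contact_force: [0.8, -0.7, -0.3]
grip_width: 0.0855
grip_force: 0.0
```

Call:
arm_command:
  deltas:
    - [[0,0,-3],[0,0,0],1]
    - [[0,0,-3],[0,0,0],1]
    - [[0,0,-3],[0,0,0],1]
    - [[0,0,-1],[0,0,0],1]
    - [[0,0,0],[0,0,0],1]

```text
time: 10.27
position: [0.6186, 0.0005, 0.39]
orientation: [-0.014, 3.134, -0.0]
contact_force: [0.9, -0.6, -0.6]
grip_width: 0.0852
grip_force: 0.0
```

```bash
sed -e 's/\.452)*/.617/;s/\[:,:,1\]-\.224/[:,:,1]-.0/' -e 's/(.058,.075),(.086,.11)/(.015,.03),(.045,.07)/' -e 's/>.083/>.04/' w.py > w2.py; python3 w2.py j
python3 - <<'E'
from h import *
im,d,p=grab("scene"); cv2.imwrite("pics/k.png",im)
E
```

```text
10.2667 [6.186e-01 5.000e-04 3.900e-01] 
 [[-9.999e-01 -8.700e-03  7.100e-03]
 [-8.700e-03  1.000e+00 -1.000e-04]
 [-7.100e-03 -2.000e-04 -1.000e+00]]
red 1092 0.02290218057936448 ((616.6301879882812, -1.7536334991455078), (61.83216094970703, 40.05205154418945), 0.20739904046058655)
red 1286 0.052315085476053985 ((616.5345458984375, -1.707223892211914), (29.46947479248047, 36.06315994262695), 0.887385904788971)
white [227.3 162.9] 260 [ 0.6157 -0.0256  0.0491] ((616.5300903320312, -25.837051391601562), (22.7967472076416, 8.892630577087402), 0.783941388130188)
white [279.6 163.7] 258 [0.616  0.0224 0.0488] ((616.71533203125, 22.349075317382812), (24.049057006835938, 8.055774688720703), 1.8414243459701538)
```

View pics/j.png

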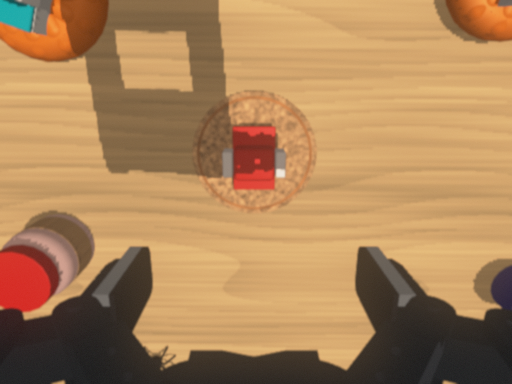

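View pics/k.png

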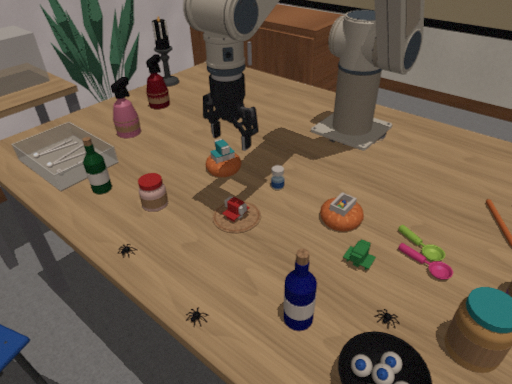

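The wrist view shows the lid upright at (254,158), in the middle of the mat, with roof heights of 23 and 52 mm as expected. Its centre is about 2 mm from the mat's. The scene view shows the open pot still at (343,212) and the teal pot unmoved at (223,158). Handing in.

```bash
python3 -c "
from cell import arm
print(arm.close_job())"
```

```text
the job is handed in; nothing more can be done
None
```

The red lid stands upright on its feet within about 2 mm of the cork mat's centre; its pot is open and still in place, the teal-lidded pot looks undisturbed, and the job was handed in at about 10 s with no verdict shown.

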